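Open the latched incubator behind the lamp

ROBOT

A 6-joint arm with a two-finger parallel gripper is mounted at the origin on the work surface. World frame = base frame: x ahead of the robot, y to its left, z up, the work surface at z = 0. Lengths are in mm, angles in degrees, forces in N, time in s.
With the tool pointing down it reaches from about 250 to 850 mm from the base axis. Payload 12.5 kg.
Tool frame: the origin (TCP) lies midway between the tips of the shut fingers; the grasp point (between the pads) lies 19 mm behind it; z points along the fingers, y is the line along which they close (so a half turn about z gives the same grasp; the last joint's range is limited). The gripper opens to 93 mm and grips with 3 to 60 N. Pads are 15 mm wide; open, the fingers measure 128 mm over their backs; the gripper's body (75 mm by 188 mm) begins 65 mm behind the grasp point.
Start: joints at [63.449, 20.094, 94.641, -0, 65.266, -4.847], TCP at [203.361, 511.007, 218.633] pointing down, gripper open.
Joint ranges: [-157.81, 157.81], [-45, 120.19], [0.68, 151.7], [-89.99, 269.99], [4.06, 180], [-164.3, 164.3]. Speed limits (degrees/s): [127.2, 127.2, 159.86, 180, 180, 180].

INTERFACE

Orientations are given as a 3x3 rotation matrix whose columns are the frame's x, y, z axes.
In Python, from bench import manip gives the robot as it stands. The module is installed in compiled form; this text tells all that it offers.
- The arm moves only by the shell command python3 -m jog 'ROWS' [FORCE]. ROWS is JSON, a list of rows, each an object with "linear": the shift along the world's x, y, z in cm, a list of three; "dr": the turn, a rotation vector about the world's x, y, z in rad, a list of three; "gripper": the closure, from 0 (fully open) to 1 (shut). A call has 1 to 12 rows; each row shifts and turns the commanded pose from where the row before left it; what a row does not reach is not made up. A row lasts 1/10 s, in which the tool goes at most 50 mm and 8.59 degrees, less where a joint would pass 70% of its speed; a pose out of reach is approached as far as the arm can. A call with a gripper value outside its range is refused whole. The fingers move at their own pace and stop on an object; FORCE is the grip in N (left out, the last holds). Time passes only in rows, so rows that do not move let the fingers close. It gives the time, the measured TCP pose, the force, the opening and the grip force at its end, in the units of the state.
- manip.sense(): the state, without advancing time (a new reading comes with each control period).
- manip.read_camera(name): name is "scene" or "top"; returns a dict with "pixels" (480x640x3 uint8, red, green, blue), "intrinsics" (3x3 intrinsics, pixels), "R" (3x3) and "t" (3): a world point X has camera coordinates R X + t. Camera axes: x right, y down, z forward; pixel columns grow to the right and rows downward; lengths in mm; the calibration is good to about 2 mm. A picture is of the moment at which its call begins. There is no depth.
- manip.hand_in(): hands the job in; it is judged then, once.
The state is a dict: "time": time; "qpos": joint angles; "qvel": joint speeds; "joint_efforts": joint torques, N m; "ee_pos": TCP position; "tool_rot": TCP orientation; "force": force on the tool from outside, world axes, zero at the start; "ft_torque": the same for the moment, N m; "opening": finger opening in mm; "grasp_force": force on a finger pad.
Only numpy, scipy, OpenCV 4.12 (cv2) and the standard library are available. Lean on these libraries where they do the work, as an engineer would, in place of code of your own. Each camera call takes 0.05 s, during which the arm holds its last target. There are 200 camera calls.

TASK

The incubator has to be loaded. First swing the lamp arm that hangs across its front out towards you and on round to your right, most of the way to its stop, so that it stands well clear of the door; only then work the sprung latch paddle and swing the door wide open, back to its stop, and leave it standing there. Leave the other things on the bench where they are.

Things in the scene. Friction and masses are not known exactly. Their poses are not given: they have to be found in the camera images.
- incubator: White benchtop incubator, a box 240 deep (x) x 250 wide (y) x 240 high, fixed to the bench. Origin: centre of its underside. Its open front, closed by the door, looks along its own -x (roughly at the robot) and lies 120 from the origin.
- door (a joint): Opening angle of the incubator door in rad: 0 shut, 1.9 at its stop. The door is a stiff white panel with a window, 16 thick, 243 wide, standing from 15 to 235 above the bench over the whole front; it hinges on its left edge (incubator +y side) and its free right edge swings out towards the robot (clockwise seen from above). It stays where it is left.
- door_hinge (a point): Point on the door's vertical hinge axis at the height of the door's top edge (235 above the bench), on the incubator's front plane (the door's inner face). Its axes turn with the door: from here the door runs along the point's own -y, and its outer face looks along -x, 16 from its inner face (inner face at x = 0).
- door_edge (a point): Middle of the top corner of the door's free edge, 242 from the hinge axis along the door; moves with the door. Axes as door_hinge.
- latch_pivot (a point): On the door's outer face, on the axis of the blue latch paddle: 175 from the hinge, 195 above the bench. Moves with the door, axes as door_hinge. The paddle turns about it in a plane parallel to the door. At rest it is upright: a plate 34 wide, 8 thick, from 14 below to 81 above this point, back face 42 and front 50 off the door. A hub of radius 13 carries it.
- latch_pocket (a point): Fixed on the door, 45 above latch_pivot, 31 off the door's face, on the inner side of the upright paddle's lip. The lip, 6 thick, runs back towards the door from the plate's +y (hinge-side) edge, 13 to 81 above the pivot, down to 19 off the door's face. Plate and lip form an L-shaped pocket open at the top, to the door and to -y. Does not turn with the paddle.
- latch_tip (a point): Fixed on the door: where the top of the upright paddle's plate is, 81 above latch_pivot. A 0.2 to 0.3 N m spring holds it upright. Pushing its top to +y (hinge side) frees the tongue somewhere between 0.55 and 0.8 rad (it differs each time); its stop is felt at 0.95. Hold it over while pulling the door the first 0.1 rad; then it may spring back. Its angle is only felt or seen.
- lamp_arm (a joint): Swing of the lamp arm in rad about its upright post: at 0 it points along its stand's +y, right across the incubator's front; it grows counter-clockwise seen from above, the arm coming out towards the robot, then (past 1.57) away to the right. Stops at -0.3 and 2.5. Stiff: it stays where it is left.
- lamp_hinge (a point): Centre of the lamp arm's hinge on top of the post, 320 above the bench. Post radius 11, round foot of radius 60 and 28 high, fixed. The arm is a level aluminium bar of radius 8 at 320 above the bench, 300 long. The point turns with the arm, which runs along its +y.
- lamp_end (a point): End of the lamp arm, on the bar's axis, 300 from the hinge. Below it hangs the white round lamp head, radius 50, from 220 to 285 above the bench.
- alcohol: White bottle, 76 diameter, 200 high, upright beside the incubator. Origin: centre of underside.
- tip_box: Orange box 80 x 120 x 50 high standing on the incubator's top, towards its back. Origin: centre of underside.
- dishes: Stack of clear dishes, 90 diameter, 46 high. Origin: centre of underside.
- slide_box: Blue slide box 100 x 75 x 34 high. Origin: centre of underside.
- beaker: Glass beaker, 70 diameter, 90 high. Origin: centre of underside.
- stain_jar: Amber jar, 60 diameter, 75 high. Origin: centre of underside.
- buffer: Clear bottle with blue cap, 64 diameter, 150 high. Origin: centre of underside.

How it is judged (in metres and radians):
On the way, in this order (a step that is already met when the one before it is completed fails the run):
1. the lamp arm is swung clear (1.4 rad or more) while the door is still shut (value of joint lamp_arm above 1.4 rad and value of joint door below 0.05 rad), for 0.2 s.
2. the door is unlatched and ajar (0.2 rad or more), the lamp arm still clear (value of joint lamp_arm above 1.4 rad and value of joint door above 0.2 rad), for 0.1 s.
At the end, for the whole second after the job is handed in: The door stands open at 1.65 rad or more (stop at 1.9) and still, the lamp arm stands still at 1.4 rad or more, and every bystander is within 30 mm of where it began (value of joint lamp_arm above 1.4 rad and value of joint door above 1.65 rad and velocity of joint door between -0.05 and 0.05 rad/s and velocity of joint lamp_arm between -0.05 and 0.05 rad/s and distance of each of alcohol, tip_box, dishes, slide_box, beaker, stain_jar, buffer from where it was at the start of the episode below 0.03 m); the robot touches nothing.
It fails at once if a bystander is shifted by more than 30 mm or tipped by more than 0.5 rad (distance of any of alcohol, tip_box, dishes, slide_box, beaker, stain_jar, buffer from where it was at the start of the episode above 0.03 m or angle between any of alcohol, tip_box, dishes, slide_box, beaker, stain_jar, buffer's own z axis and vertical above 0.5 rad).
It also fails if it takes over 72 s, if anything falls off the work surface, if the arm or the gripper's body presses on something with over 40 N, if the wrist force passes 120 N, or if a joint passes its speed limit or range.

## Working session

There is one attempt and no reset: what is moved stays moved. The work goes in short steps, Python scripts to look and compute and a shell command to move; the robot and the scene stay as the last step left them, time stands still between calls to the robot, and variables do not carry over. Pictures are saved under pics/ and viewed, at most 10 in all, crops included, and the job is handed in when it is done.

```bash
mkdir -p pics; python3 - <<'E'
from bench import manip
import cv2,pickle
d={}
for n in("scene","top"):
    c=manip.read_camera(n);d[n]=c
    cv2.imwrite(f"pics/{n}0.png",c["pixels"][:,:,::-1]);print(n,c["intrinsics"],c["R"],c["t"])
pickle.dump(d,open("c0.pkl","wb"))
s=manip.sense();print(s)
E
```

```text
scene [[457.16848177   0.         315.27613584]
 [  0.         457.16848177 232.98868842]
 [  0.           0.           1.        ]] [[-0.10719548  0.99423711  0.00130316]
 [ 0.84730335  0.09203915 -0.52307344]
 [-0.52017897 -0.05496693 -0.85228662]] [ -11.51515462 -388.76391729 1623.09549977]
top [[533.22510856   0.         316.50438912]
 [  0.         533.22510856 243.75610997]
 [  0.           0.           1.        ]] [[-0.00428222 -0.99995401  0.00858184]
 [-0.98503061  0.0027391  -0.17235772]
 [ 0.17232629 -0.00919145 -0.98499704]] [  61.58988254  587.65607786 1512.39153225]
{'time': 0.1, 'qpos': array([ 6.34488623e+01,  2.01213210e+01,  9.46730141e+01,  2.10674569e-05,
        6.52675605e+01, -4.84728054e+00]), 'qvel': array([ 0.05603854, -0.0665818 , -0.13343238, -0.04536061,  0.00567451,
        0.08268625]), 'joint_efforts': array([ 1.80866355e-04, -4.98039401e+01, -2.85705078e+01,  7.00570713e-02,
        2.40013911e-02, -3.99821590e-05]), 'ee_pos': array([203.22879333, 510.73235863, 218.15638385]), 'tool_rot': array([[-9.29107599e-01,  3.69809188e-01, -4.83180632e-04],
       [ 3.69809492e-01,  9.29107101e-01, -9.66201081e-04],
       [ 9.16165193e-05, -1.07638955e-03, -9.99999416e-01]]), 'force': array([-0.59186124,  0.51421181,  0.20502077]), 'ft_torque': array([ 0.01837765, -0.01669254,  0.01456572]), 'grasp_force': 0.0, 'opening': 93.13272807020245}
```

View pics/scene0.png

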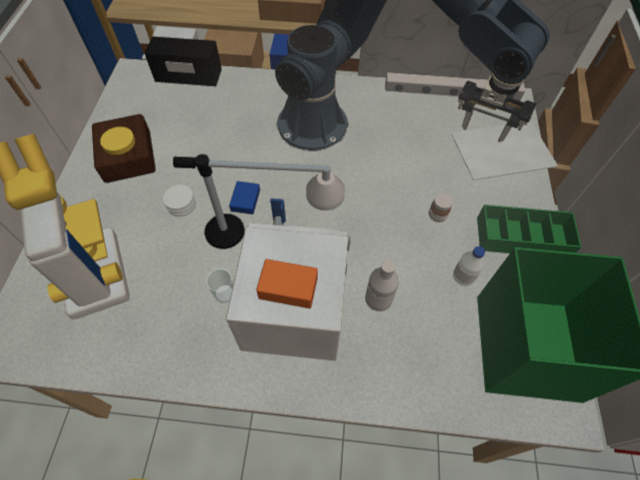

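View pics/top0.png

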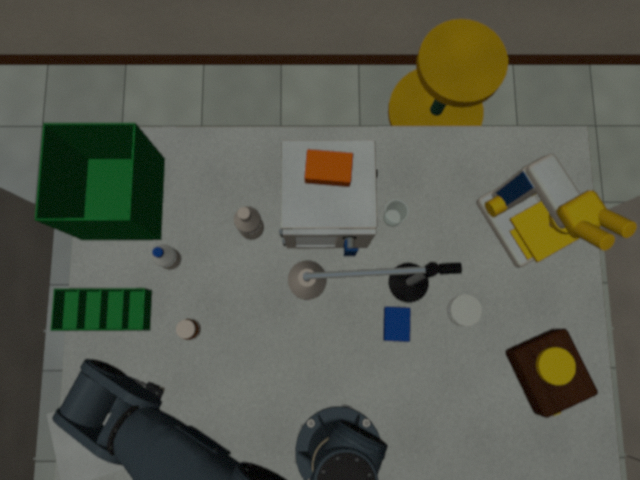

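The scene view, taken from behind the incubator, shows the lamp hinge at about (203,163), the lamp end at (326,170) and the blue paddle at (278,210). In the top view the hinge is at about (432,268), the lamp end at (307,275), the paddle at (350,245) and the incubator top spans (281..376, 141..235).

```bash
cat > h.py <<'E'
import numpy as np,cv2,pickle
def ray(c,p):
    d=c["R"].T@np.linalg.inv(c["intrinsics"])@np.array([p[0],p[1],1.]);return -c["R"].T@c["t"],d
def onz(c,p,z):
    o,d=ray(c,p);return o+d*(z-o[2])/d[2]
def tri(c1,p1,c2,p2):
    o1,d1=ray(c1,p1);o2,d2=ray(c2,p2)
    s=np.linalg.lstsq(np.c_[d1,-d2],o2-o1,rcond=None)[0]
    a,b=o1+d1*s[0],o2+d2*s[1];return (a+b)/2,np.linalg.norm(a-b)
def proj(c,X):
    q=c["intrinsics"]@(c["R"]@np.array(X,float)+c["t"]);return q[:2]/q[2]
def crop(c,x,y,w,h,k,name):
    cv2.imwrite(name,cv2.resize(c["pixels"][y:y+h,x:x+w,::-1],None,fx=k,fy=k,interpolation=cv2.INTER_CUBIC))
E
python3 - <<'E'
from h import *
np.set_printoptions(precision=1,suppress=True)
d=pickle.load(open("c0.pkl","rb"));S,T=d["scene"],d["top"]
print("hinge",tri(S,(203,163),T,(432,268)),onz(S,(203,163),320),onz(T,(432,268),320))
print("end",tri(S,(326,170),T,(307,275)),onz(S,(326,170),320),onz(T,(307,275),320))
for p in((281,141),(375,141),(376,233),(281,230)):print("inc top",onz(T,p,240))
for p in((250,226),(348,236),(340,331),(229,320)):print("inc S",onz(S,p,240))
for n,c in d.items():
    hsv=cv2.cvtColor(c["pixels"],cv2.COLOR_RGB2HSV)
    m=cv2.inRange(hsv,(95,90,30),(125,255,255))
    k,l,st,ce=cv2.connectedComponentsWithStats(m)
    for i in range(1,k):
        if st[i,4]>25:print(n,st[i],ce[i])
crop(S,170,130,200,150,4,"pics/cs.png");crop(T,260,130,200,150,4,"pics/ct.png")
E
```

```text
hinge (array([ 480.2, -213.1,  322.3]), np.float64(3.476073602673011)) [ 478.3 -212.3  320. ] [ 480.8 -215.4  320. ]
end (array([465.2,  86.3, 316.9]), np.float64(2.287090703167796)) [467.6  87.6 320. ] [464.9  85.1 320. ]
inc top [832.4 154.5 240. ]
inc top [832.2 -95.7 240. ]
inc top [582.5 -92.5 240. ]
inc top [591.1 152.8 240. ]
inc S [596.1 -84.3 240. ]
inc S [598.7 154.9 240. ]
inc S [836.8 154.5 240. ]
inc S [838.1 -85.8 240. ]
scene [  64    0   53   84 1819] [92.6 35.5]
scene [102   0  10  10  56] [106.2   3.1]
scene [111  23  32  36 674] [127.7  40.2]
scene [270  34  19  35 454] [278.5  48.6]
scene [229 182  31  32 733] [244.2 197.2]
scene [271 199  14  24 220] [277.9 208. ]
scene [ 66 230  38  54 433] [ 83.4 256.1]
scene [474 246  11  12  93] [479.1 251.1]
top [497 173  35  31 535] [515.2 188.2]
top [344 240  14  15 104] [349.2 249.3]
top [153 247  10  10  82] [157.4 251.7]
top [384 307  26  35 871] [396.5 323.7]
```

View pics/cs.png

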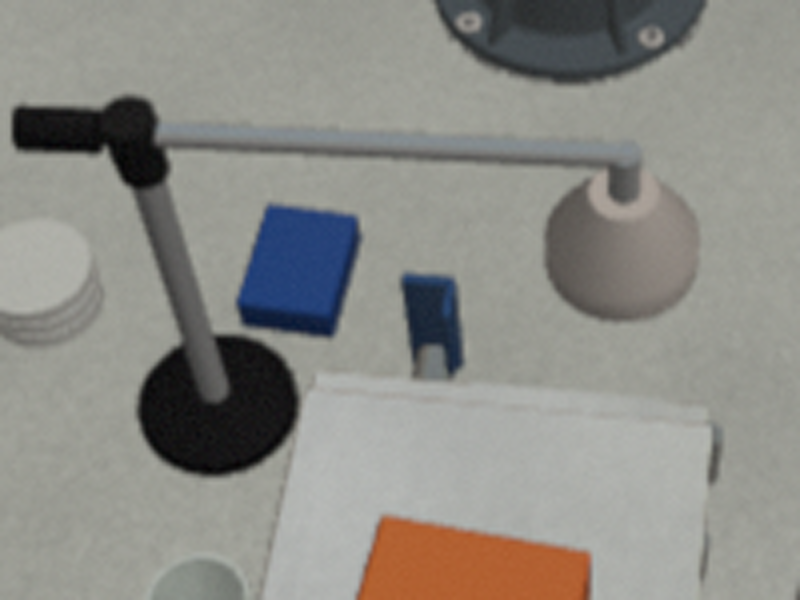

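View pics/ct.png

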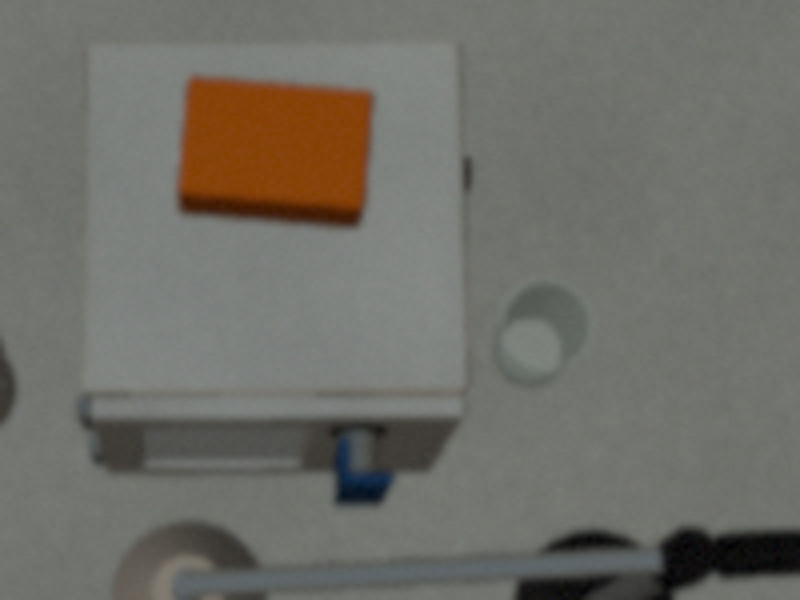

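The crops show the paddle plate's top edge at scene (270.8,198.8)–(283.5,199.5). In the top view its lip corner is at (344.2,240), the plate's upper edge at about (344..357,248) and the door's top front edge at about (282.5,233.8)–(375.5,233.8).

```bash
python3 - <<'E'
from h import *
np.set_printoptions(precision=1,suppress=True)
d=pickle.load(open("c0.pkl","rb"));S,T=d["scene"],d["top"]
print("plate top S",onz(S,(270.8,198.8),276),onz(S,(283.5,199.5),276))
print("plate top T",onz(T,(344.7,248.3),276),onz(T,(357.3,248.3),276),"lip back",onz(T,(344.2,240),276))
print("plate top tri",tri(S,(270.8,198.8),T,(357.3,248.3)),tri(S,(283.5,199.5),T,(344.7,248.3)))
print("plate bot T",onz(T,(344.5,255.5),181),onz(T,(356.3,255),181))
print("door outer top T",onz(T,(282.5,233.8),235),onz(T,(375.5,233.8),235),"inner",onz(T,(281.5,228.5),238),onz(T,(376,228),238))
print("door S",onz(S,(249.3,223.7),235),onz(S,(347.2,232),235))
for n,X in dict(hub=(581,-22,195),hinge=(597,153,235)).items():print(n,proj(S,X),proj(T,X))
E
python3 -m jog '[{"linear":[0,0,5],"gripper":1},{"linear":[0,0,5],"gripper":1},{"linear":[0,0,5],"gripper":1},{"linear":[3,-4,1],"gripper":1},{"linear":[3,-4,1],"gripper":1},{"linear":[3,-4,0],"gripper":1},{"linear":[3,-4,0],"gripper":1},{"linear":[3,-4,0],"gripper":1},{"linear":[3,-4,0],"gripper":1},{"linear":[3,-4,0],"gripper":1},{"linear":[3,-4,0],"gripper":1}]'
```

```text
plate top S [535.4 -39.8 276. ] [534.2  -8.8 276. ]
plate top T [536.7  -8.8 276. ] [536.6 -40.4 276. ] lip back [557.8  -7.9 276. ]
plate top tri (array([536.4, -39.9, 277.3]), np.float64(0.6815786415113788)) (array([536.2,  -8.5, 278.9]), np.float64(0.29573340841898044))
plate bot T [533. -14. 181.] [534.2 -45.6 181. ]
door outer top T [582.  149.1 235. ] [581.4 -91.8 235. ] inner [595.4 151.6 238. ] [596.1 -93.1 238. ]
door S [586.6 -88.4 235. ] [584.5 152.3 235. ]
hub [277.5 232.8] [347.6 236.9]
hinge [347.1 236.4] [281.  228.1]$[0]: bad value
```

```bash
python3 -m jog '[{"linear":[0,0,5],"dr":[0,0,0],"gripper":1},{"linear":[0,0,5],"dr":[0,0,0],"gripper":1},{"linear":[0,0,5],"dr":[0,0,0],"gripper":1},{"linear":[3,-4,1],"dr":[0,0,0],"gripper":1},{"linear":[3,-4,1],"dr":[0,0,0],"gripper":1},{"linear":[3,-4,0],"dr":[0,0,0],"gripper":1},{"linear":[3,-4,0],"dr":[0,0,0],"gripper":1},{"linear":[3,-4,0],"dr":[0,0,0],"gripper":1},{"linear":[3,-4,0],"dr":[0,0,0],"gripper":1},{"linear":[3,-4,0],"dr":[0,0,0],"gripper":1},{"linear":[3,-4,0],"dr":[0,0,0],"gripper":1}]'
```

```text
time: 1.2
ee_pos: [442.9, 190.6, 388.2]
tool_rot: [[-0.929, 0.37, -0.0], [0.37, 0.929, 0.0], [0.0, -0.0, -1.0]]
force: [1.1, 0.4, 0.8]
opening: 9.4
grasp_force: 0.0
```

```bash
python3 -m jog '[{"linear":[1.4,-4.5,0],"dr":[0,0,0],"gripper":1},{"linear":[1.4,-4.5,0],"dr":[0,0,0],"gripper":1},{"linear":[1.4,-4.5,0],"dr":[0,0,0],"gripper":1},{"linear":[1.4,-4.5,0],"dr":[0,0,0],"gripper":1},{"linear":[1.4,-4.4,0],"dr":[0,0,0],"gripper":1},{"linear":[0,0,-3],"dr":[0,0,0],"gripper":1},{"linear":[0,0,-3],"dr":[0,0,0],"gripper":1},{"linear":[0,0,-2.5],"dr":[0,0,0],"gripper":1},{"linear":[-0.5,0,0],"dr":[0,0,0],"gripper":1},{"linear":[-1,0,0],"dr":[0,0,0],"gripper":1},{"linear":[-1,0,0],"dr":[0,0,0],"gripper":1},{"linear":[-1,0,0],"dr":[0,0,0],"gripper":1}]'
```

```text
time: 2.4
ee_pos: [476.8, -31.5, 304.6]
tool_rot: [[-0.929, 0.37, 0.003], [0.37, 0.929, -0.001], [-0.003, 0.0, -1.0]]
force: [2.1, -2.1, 0.5]
opening: 0.5
grasp_force: 0.9
```

```bash
python3 - <<'E'
import numpy as np
H=np.array([480,-213])
p0=None
for a in np.arange(0.1,2.4,.08):
    p=H+180*np.array([-np.sin(a),np.cos(a)])+24*np.array([np.cos(a),np.sin(a)])
    print(round(a,2),p.round(0),None if p0 is None else ((p-p0)/10).round(1));p0=p
E
```

```text
0.1 [486. -32.] None
0.18 [471. -32.] [-1.5 -0. ]
0.26 [457. -33.] [-1.4 -0.1]
0.34 [443. -35.] [-1.4 -0.2]
0.42 [429. -39.] [-1.4 -0.4]
0.5 [415. -44.] [-1.4 -0.5]
0.58 [401. -49.] [-1.3 -0.6]
0.66 [389. -56.] [-1.3 -0.7]
0.74 [376. -64.] [-1.2 -0.8]
0.82 [365. -73.] [-1.2 -0.9]
0.9 [354. -82.] [-1.1 -1. ]
0.98 [344. -93.] [-1. -1.]
1.06 [ 335. -104.] [-0.9 -1.1]
1.14 [ 326. -116.] [-0.8 -1.2]
1.22 [ 319. -129.] [-0.7 -1.3]
1.3 [ 313. -142.] [-0.6 -1.3]
1.38 [ 308. -155.] [-0.5 -1.4]
1.46 [ 304. -169.] [-0.4 -1.4]
1.54 [ 301. -183.] [-0.3 -1.4]
1.62 [ 299. -198.] [-0.2 -1.4]
1.7 [ 298. -212.] [-0.1 -1.5]
1.78 [ 299. -227.] [ 0.1 -1.5]
1.86 [ 301. -241.] [ 0.2 -1.4]
1.94 [ 303. -256.] [ 0.3 -1.4]
2.02 [ 307. -270.] [ 0.4 -1.4]
2.1 [ 313. -283.] [ 0.5 -1.4]
2.18 [ 319. -296.] [ 0.6 -1.3]
2.26 [ 326. -309.] [ 0.7 -1.3]
2.34 [ 334. -321.] [ 0.8 -1.2]
```

```bash
python3 -m jog '[{"linear":[-2,-0.1,0],"dr":[0,0,0],"gripper":1},{"linear":[-1.4,-0.2,0],"dr":[0,0,0],"gripper":1},{"linear":[-1.4,-0.4,0],"dr":[0,0,0],"gripper":1},{"linear":[-1.4,-0.5,0],"dr":[0,0,0],"gripper":1},{"linear":[-1.3,-0.6,0],"dr":[0,0,0],"gripper":1},{"linear":[-1.3,-0.7,0],"dr":[0,0,0],"gripper":1},{"linear":[-1.2,-0.8,0],"dr":[0,0,0],"gripper":1},{"linear":[-1.2,-0.9,0],"dr":[0,0,0],"gripper":1},{"linear":[-1.1,-1,0],"dr":[0,0,0],"gripper":1},{"linear":[-1,-1,0],"dr":[0,0,0],"gripper":1}]'; python3 - <<'E'
from bench import manip
import cv2
cv2.imwrite("pics/s1.png",manip.read_camera("scene")["pixels"][:,:,::-1])
E
```

```text
time: 3.4
ee_pos: [343.1, -94.0, 303.2]
tool_rot: [[-0.929, 0.37, -0.0], [0.37, 0.929, 0.0], [0.0, 0.0, -1.0]]
force: [2.1, 1.0, 0.9]
opening: 0.2
grasp_force: 0.9
```

View pics/s1.png

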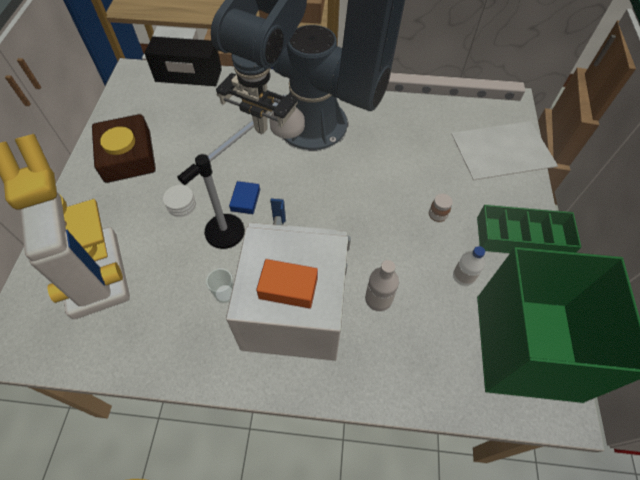

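The view shows the bar following the fingers, swung out to about 1 rad from (203,163) to about (255,125). The lamp head is at about (287,122), in front of the robot base and clear of it.

```bash
python3 -m jog '[{"linear":[-0.9,-1.1,0],"dr":[0,0,0],"gripper":1},{"linear":[-0.8,-1.2,0],"dr":[0,0,0],"gripper":1},{"linear":[-0.7,-1.3,0],"dr":[0,0,0],"gripper":1},{"linear":[-0.6,-1.3,0],"dr":[0,0,0],"gripper":1},{"linear":[-0.5,-1.4,0],"dr":[0,0,0],"gripper":1},{"linear":[-0.4,-1.4,0],"dr":[0,0,0],"gripper":1},{"linear":[-0.3,-1.4,0],"dr":[0,0,0],"gripper":1},{"linear":[-0.2,-1.4,0],"dr":[0,0,0],"gripper":1},{"linear":[-0.1,-1.5,0],"dr":[0,0,0],"gripper":1},{"linear":[0.1,-1.5,0],"dr":[0,0,0],"gripper":1}]' && python3 -m jog '[{"linear":[0.2,-1.4,0],"dr":[0,0,0],"gripper":1},{"linear":[0.3,-1.4,0],"dr":[0,0,0],"gripper":1},{"linear":[0.4,-1.4,0],"dr":[0,0,0],"gripper":1},{"linear":[0.5,-1.4,0],"dr":[0,0,0],"gripper":1},{"linear":[0.6,-1.3,0],"dr":[0,0,0],"gripper":1},{"linear":[0.4,-0.8,0],"dr":[0,0,0],"gripper":1},{"linear":[0,0,0],"dr":[0,0,0],"gripper":1}]'; python3 - <<'E'
from bench import manip
import cv2
cv2.imwrite("pics/s2.png",manip.read_camera("scene")["pixels"][:,:,::-1])
print(manip.sense()["qpos"])
E
```

```text
time: 4.45
ee_pos: [299.7, -228.7, 303.0]
tool_rot: [[-0.929, 0.37, -0.001], [0.37, 0.929, 0.001], [0.001, 0.001, -1.0]]
force: [0.7, 2.5, 0.4]
opening: 0.9
grasp_force: 1.0
time: 5.15
ee_pos: [324.6, -306.5, 303.0]
tool_rot: [[-0.929, 0.37, -0.0], [0.37, 0.929, -0.0], [0.0, -0.0, -1.0]]
force: [0.8, 0.4, -0.2]
opening: 0.3
grasp_force: 0.0
[-4.92929051e+01  4.17679079e+00  1.02426186e+02 -2.21279803e-02
  7.34075485e+01 -1.17575299e+02]
```

View pics/s2.png

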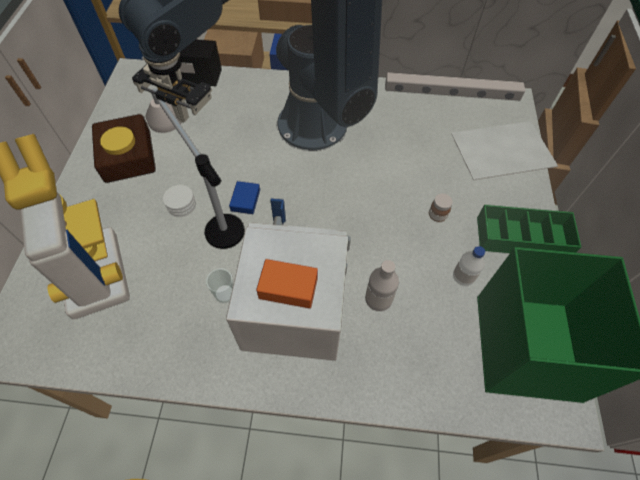

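The lamp arm now lies along about (205,165) to (160,100), past 2 rad and to the robot's right. Next I go over to the latch pocket.

```bash
python3 -m jog '[{"linear":[-0.6,0.8,0],"dr":[0,0,0],"gripper":1},{"linear":[0,0,3.5],"dr":[0,0,0],"gripper":1},{"linear":[0,0,3.5],"dr":[0,0,0],"gripper":1},{"linear":[2.6,2.9,0],"dr":[0,0,0.1],"gripper":1},{"linear":[2.6,2.9,0],"dr":[0,0,0.1],"gripper":1},{"linear":[2.6,2.9,0],"dr":[0,0,0.1],"gripper":1},{"linear":[2.6,2.9,0],"dr":[0,0,0.079],"gripper":1},{"linear":[2.6,2.9,0],"dr":[0,0,0],"gripper":1},{"linear":[2.6,2.9,0],"dr":[0,0,0],"gripper":1},{"linear":[2.6,2.9,0],"dr":[0,0,0],"gripper":1},{"linear":[2.6,2.9,0],"dr":[0,0,0],"gripper":1},{"linear":[2.4,2.8,0],"dr":[0,0,0],"gripper":1}]' && python3 -m jog '[{"linear":[0,0,0],"dr":[0,0,0],"gripper":1},{"linear":[0,0,0],"dr":[0,0,0],"gripper":1}]'
```

```text
time: 6.4
ee_pos: [550.2, -35.5, 373.6]
tool_rot: [[-1.0, -0.001, 0.0], [-0.001, 1.0, -0.0], [-0.0, -0.0, -1.0]]
force: [1.0, -0.8, -0.2]
opening: 0.4
grasp_force: 0.0
time: 6.6
ee_pos: [549.5, -36.7, 373.2]
tool_rot: [[-1.0, -0.002, -0.0], [-0.002, 1.0, -0.0], [0.0, -0.0, -1.0]]
force: [-0.1, 0.7, -0.3]
opening: 0.7
grasp_force: 0.0
```

```bash
python3 -m jog '[{"linear":[0.2,-0.3,-4],"dr":[0,0,0],"gripper":1},{"linear":[0,0,-4],"dr":[0,0,0],"gripper":1},{"linear":[0,0,-1],"dr":[0,0,0],"gripper":1},{"linear":[0,0,-1],"dr":[0,0,0],"gripper":1},{"linear":[0,0,-1],"dr":[0,0,0],"gripper":1},{"linear":[0,0,-1],"dr":[0,0,0],"gripper":1}]' && python3 -m jog '[{"linear":[0,0,-1],"dr":[0,0,0],"gripper":1},{"linear":[0,0,-1],"dr":[0,0,0],"gripper":1},{"linear":[0,0,-0.9],"dr":[0,0,0],"gripper":1},{"linear":[0,0,0],"dr":[0,0,0],"gripper":1}]'; python3 - <<'E'
from bench import manip
from h import *
S=manip.read_camera("scene");T=manip.read_camera("top")
crop(S,220,140,130,100,3,"pics/a.png");crop(T,290,180,130,100,3,"pics/b.png")
cv2.imwrite("pics/ab.png",np.hstack([cv2.imread("pics/a.png"),cv2.imread("pics/b.png")]))
E
```

```text
time: 7.2
ee_pos: [552.7, -40.7, 254.0]
tool_rot: [[-1.0, -0.0, 0.002], [-0.0, 1.0, -0.0], [-0.002, -0.0, -1.0]]
force: [0.1, -0.7, 1.2]
opening: 0.6
grasp_force: 0.0
time: 7.6
ee_pos: [551.7, -40.3, 222.9]
tool_rot: [[-1.0, -0.0, -0.002], [-0.0, 1.0, 0.0], [0.002, 0.0, -1.0]]
force: [-0.1, 0.1, 1.5]
opening: 0.7
grasp_force: 0.0
```

View pics/ab.png

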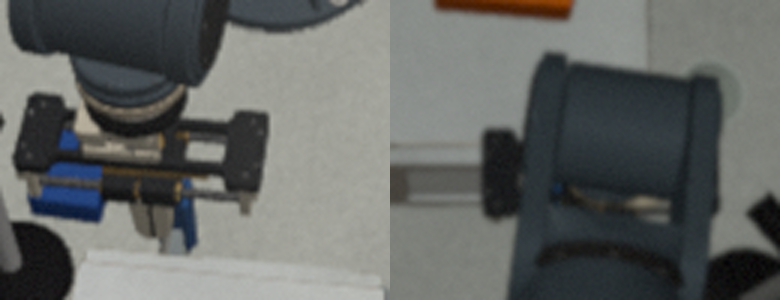

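The shut fingers stand at about (155,215) in the left half, on the paddle's -y side, behind the plate and beside the lip, as planned. Now I push to +y.

```bash
python3 -m jog '[{"linear":[0,0.7,0],"dr":[0,0,0],"gripper":1},{"linear":[0,0.7,0],"dr":[0,0,0],"gripper":1},{"linear":[0,0.7,0],"dr":[0,0,0],"gripper":1},{"linear":[0,0.7,0],"dr":[0,0,0],"gripper":1}]'; python3 -m jog '[{"linear":[0,0.6,0],"dr":[0,0,0],"gripper":1},{"linear":[0,0.6,0],"dr":[0,0,0],"gripper":1},{"linear":[0,0,0],"dr":[0,0,0],"gripper":1}]';python3 -m jog '[{"linear":[0,0.3,0],"dr":[0,0,0],"gripper":1},{"linear":[0,0,0],"dr":[0,0,0],"gripper":1}]'
```

```text
time: 8.1
ee_pos: [551.9, -12.9, 224.0]
tool_rot: [[-1.0, -0.001, -0.001], [-0.001, 1.0, -0.003], [0.001, -0.003, -1.0]]
force: [0.0, -9.2, -3.2]
opening: 0.2
grasp_force: 3.8
time: 8.4
ee_pos: [552.2, -0.3, 224.5]
tool_rot: [[-1.0, -0.001, 0.0], [-0.001, 1.0, -0.002], [-0.0, -0.002, -1.0]]
force: [-0.7, -6.1, 0.8]
opening: 0.4
grasp_force: 2.2
time: 8.6
ee_pos: [552.3, 2.4, 224.6]
tool_rot: [[-1.0, -0.001, 0.0], [-0.001, 1.0, -0.002], [-0.0, -0.002, -1.0]]
force: [-0.4, -5.7, 0.9]
opening: 0.6
grasp_force: 2.3
```

```bash
python3 -m jog '[{"linear":[0,0.3,0],"dr":[0,0,0],"gripper":1},{"linear":[0,0.3,0],"dr":[0,0,0],"gripper":1},{"linear":[0,0,0],"dr":[0,0,0],"gripper":1}]';python3 -m jog '[{"linear":[0,0.2,0],"dr":[0,0,0],"gripper":1},{"linear":[0,0.2,0],"dr":[0,0,0],"gripper":1},{"linear":[0,0,0],"dr":[0,0,0],"gripper":1}]'
```

```text
time: 8.9
ee_pos: [552.3, 8.5, 224.7]
tool_rot: [[-1.0, -0.001, 0.001], [-0.001, 1.0, -0.002], [-0.001, -0.002, -1.0]]
force: [-0.1, -5.8, 1.4]
opening: 0.4
grasp_force: 2.1
time: 9.2
ee_pos: [552.4, 12.4, 224.7]
tool_rot: [[-1.0, -0.001, 0.001], [-0.001, 1.0, -0.002], [-0.001, -0.002, -1.0]]
force: [-0.1, -5.1, 1.6]
opening: 0.2
grasp_force: 2.1
```

```bash
python3 - <<'E'
import numpy as np
H=np.array([598,151]);p=np.array([552,12])
l=p-H;l=np.array([-16-31+8-0,l[1]]) # post bears on plate back: 8mm ahead
p0=None
for f in np.arange(0,1.95,.1):
    c,s=np.cos(-f),np.sin(-f);q=H+np.array([[c,-s],[s,c]])@(np.array([-52,-139]))
    print(round(f,2),q.round(0),None if p0 is None else ((q-p0)/10).round(1));p0=q
E
```

```text
0.0 [546.  12.] None
0.1 [532.  18.] [-1.4  0.6]
0.2 [519.  25.] [-1.3  0.7]
0.3 [507.  34.] [-1.2  0.8]
0.4 [496.  43.] [-1.1  1. ]
0.5 [486.  54.] [-1.   1.1]
0.6 [477.  66.] [-0.9  1.2]
0.7 [469.  78.] [-0.8  1.3]
0.8 [462.  91.] [-0.7  1.3]
0.9 [457. 105.] [-0.5  1.4]
1.0 [453. 120.] [-0.4  1.4]
1.1 [451. 134.] [-0.2  1.5]
1.2 [450. 149.] [-0.1  1.5]
1.3 [450. 164.] [0.1 1.5]
1.4 [452. 179.] [0.2 1.5]
1.5 [456. 193.] [0.3 1.4]
1.6 [461. 207.] [0.5 1.4]
1.7 [467. 220.] [0.6 1.3]
1.8 [474. 233.] [0.8 1.3]
1.9 [483. 245.] [0.9 1.2]
```

```bash
python3 -m jog '[{"linear":[-0.5,0,0],"dr":[0,0,0],"gripper":1},{"linear":[-0.4,0.1,0],"dr":[0,0,0],"gripper":1},{"linear":[-0.4,0.2,0],"dr":[0,0,-0.02],"gripper":1},{"linear":[0,0,0],"dr":[0,0,0],"gripper":1}]'
```

```text
time: 9.6
ee_pos: [538.6, 16.0, 224.6]
tool_rot: [[-1.0, 0.021, -0.0], [0.021, 1.0, 0.0], [0.0, 0.0, -1.0]]
force: [-0.4, 0.0, 4.6]
opening: 0.9
grasp_force: 2.0
```

```bash
python3 -m jog '[{"linear":[-0.7,0.3,0],"dr":[0,0,-0.05],"gripper":1},{"linear":[-0.7,0.3,0],"dr":[0,0,-0.05],"gripper":1},{"linear":[-0.7,0.3,0],"dr":[0,0,-0.05],"gripper":1},{"linear":[0,0,0],"dr":[0,0,0],"gripper":1}]'; python3 - <<'E'
from bench import manip
from h import *
S=manip.read_camera("scene");T=manip.read_camera("top")
crop(S,220,140,130,100,3,"pics/a.png");crop(T,270,180,130,100,3,"pics/b.png")
cv2.imwrite("pics/ab2.png",np.hstack([cv2.imread("pics/a.png"),cv2.imread("pics/b.png")]))
E
```

```text
time: 10.0
ee_pos: [517.4, 25.0, 224.3]
tool_rot: [[-0.986, 0.169, -0.001], [0.169, 0.986, 0.0], [0.001, 0.0, -1.0]]
force: [-2.0, -0.8, 4.0]
opening: 0.5
grasp_force: 1.8
```

View pics/ab2.png

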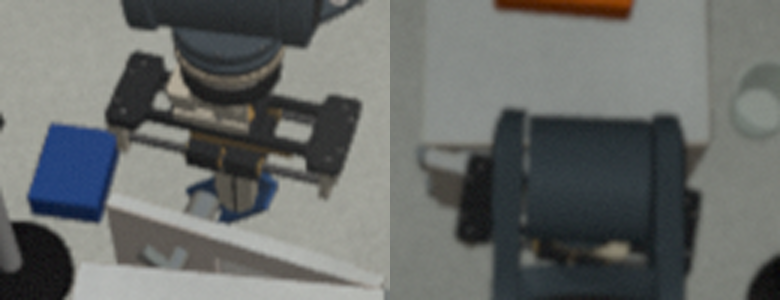

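The left half shows the door ajar: its top edge runs from (108,200) to (380,285), about 0.2–0.3 rad, with the paddle held over behind the fingers. I carry on round the arc.

```bash
python3 -m jog '[{"linear":[-1.2,0.8,0],"dr":[0,0,-0.1],"gripper":1},{"linear":[-1.1,1.0,0],"dr":[0,0,-0.1],"gripper":1},{"linear":[-1.0,1.1,0],"dr":[0,0,-0.1],"gripper":1},{"linear":[-0.9,1.2,0],"dr":[0,0,-0.1],"gripper":1},{"linear":[-0.8,1.3,0],"dr":[0,0,-0.1],"gripper":1},{"linear":[-0.7,1.3,0],"dr":[0,0,-0.1],"gripper":1}]'; python3 -m jog '[{"linear":[-0.5,1.4,0],"dr":[0,0,-0.1],"gripper":1},{"linear":[-0.4,1.4,0],"dr":[0,0,-0.1],"gripper":1},{"linear":[-0.2,1.5,0],"dr":[0,0,-0.1],"gripper":1},{"linear":[-0.1,1.5,0],"dr":[0,0,-0.1],"gripper":1},{"linear":[0.1,1.5,0],"dr":[0,0,-0.1],"gripper":1}]';python3 -m jog '[{"linear":[0.2,1.5,0],"dr":[0,0,-0.1],"gripper":1},{"linear":[0.3,1.4,0],"dr":[0,0,-0.1],"gripper":1},{"linear":[0.5,1.4,0],"dr":[0,0,-0.1],"gripper":1},{"linear":[0.6,1.3,0],"dr":[0,0,-0.1],"gripper":1},{"linear":[0,0,0],"dr":[0,0,0],"gripper":1}]'; python3 - <<'E'
from bench import manip
import cv2
cv2.imwrite("pics/s3.png",manip.read_camera("scene")["pixels"][:,:,::-1])
print(manip.sense()["qpos"])
E
```

```text
time: 10.7
ee_pos: [460.9, 91.5, 224.1]
tool_rot: [[-0.716, 0.698, -0.001], [0.698, 0.716, -0.001], [-0.0, -0.001, -1.0]]
force: [1.2, -3.3, 3.9]
opening: 0.3
grasp_force: 3.7
time: 11.2
ee_pos: [450.0, 164.8, 224.1]
tool_rot: [[-0.294, 0.956, -0.001], [0.956, 0.294, -0.001], [-0.0, -0.001, -1.0]]
force: [-0.3, -3.5, 4.4]
opening: 0.6
grasp_force: 4.5
time: 11.7
ee_pos: [466.8, 221.9, 224.1]
tool_rot: [[0.099, 0.995, -0.0], [0.995, -0.099, 0.001], [0.001, -0.0, -1.0]]
force: [-2.0, 2.0, 3.2]
opening: 0.7
grasp_force: 1.7
[2.01874423e+01 1.62426324e+01 9.92234551e+01 5.17211293e-02
 6.45528541e+01 2.56631400e+01]
```

View pics/s3.png

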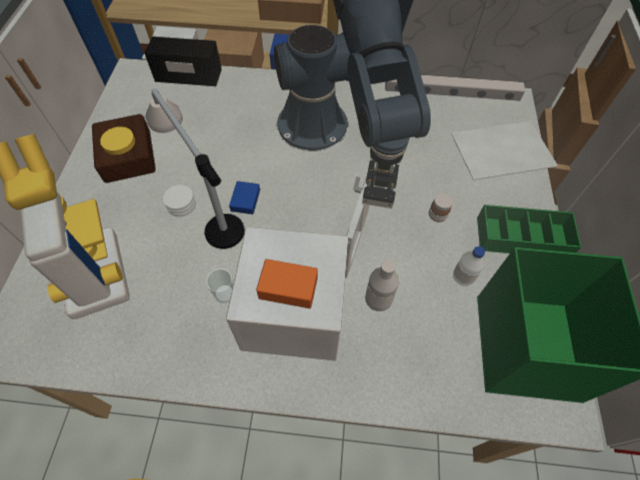

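The door stands at about 1.7–1.8 rad, running from its hinge at (348,237) to its free edge at about (360,185). The lamp arm and the bystanders are undisturbed. A little further, to the stop.

```bash
python3 -m jog '[{"linear":[0.4,0.7,0],"dr":[0,0,-0.05],"gripper":1},{"linear":[0.4,0.7,0],"dr":[0,0,-0.05],"gripper":1},{"linear":[0,0,0],"dr":[0,0,0],"gripper":1}]'; python3 -m jog '[{"linear":[0.2,0.3,0],"dr":[0,0,0],"gripper":1},{"linear":[0,0,0],"dr":[0,0,0],"gripper":1}]'
```

```text
time: 12.05
ee_pos: [474.1, 234.7, 224.0]
tool_rot: [[0.196, 0.981, -0.001], [0.981, -0.196, 0.0], [0.0, -0.001, -1.0]]
force: [-1.7, 3.5, 3.5]
opening: 0.8
grasp_force: 1.8
time: 12.25
ee_pos: [475.8, 237.3, 224.0]
tool_rot: [[0.196, 0.981, -0.001], [0.981, -0.196, -0.0], [-0.001, -0.001, -1.0]]
force: [-2.8, -0.4, 2.0]
opening: 0.4
grasp_force: 2.0
```

```bash
python3 -m jog '[{"linear":[-0.1,-0.3,0],"dr":[0,0,0],"gripper":1},{"linear":[-1,0.2,0],"dr":[0,0,0],"gripper":1},{"linear":[-1,0.2,0],"dr":[0,0,0],"gripper":1},{"linear":[-1,0.3,0],"dr":[0,0,0],"gripper":1},{"linear":[-1,0.2,0],"dr":[0,0,0],"gripper":1},{"linear":[-0.9,0.2,0],"dr":[0,0,0],"gripper":1},{"linear":[0,0,0],"dr":[0,0,0],"gripper":1}]'; python3 -m jog '[{"linear":[0,0,2],"dr":[0,0,0],"gripper":1},{"linear":[0,0,4],"dr":[0,0,0],"gripper":1},{"linear":[0,0,4],"dr":[0,0,0],"gripper":1},{"linear":[0,0,4],"dr":[0,0,0],"gripper":1},{"linear":[-3,3,2],"dr":[0,0,0],"gripper":1},{"linear":[-4,3,0],"dr":[0,0,0],"gripper":1},{"linear":[-4,3,0],"dr":[0,0,0],"gripper":1},{"linear":[-4,3,0],"dr":[0,0,0],"gripper":1},{"linear":[-4,3,0],"dr":[0,0,0],"gripper":1},{"linear":[0,0,0],"dr":[0,0,0],"gripper":1},{"linear":[0,0,0],"dr":[0,0,0],"gripper":1}]'; python3 - <<'E'
from bench import manip
from h import *
S=manip.read_camera("scene");T=manip.read_camera("top")
pickle.dump(dict(scene=S,top=T),open("c1.pkl","wb"))
crop(S,140,60,260,200,2,"pics/a.png");crop(T,200,130,130,200,2,"pics/b.png")
cv2.imwrite("pics/ab3.png",np.hstack([cv2.imread("pics/a.png"),cv2.imread("pics/b.png")]))
H=np.array([598,151,235])
for f in(1.6,1.7,1.8,1.9):
    e=H+242*np.array([-np.sin(f),-np.cos(f),0]);print(f,proj(S,e),proj(T,e))
E
```

```text
time: 12.95
ee_pos: [425.1, 245.8, 224.2]
tool_rot: [[0.197, 0.98, -0.0], [0.98, -0.197, -0.0], [-0.0, -0.0, -1.0]]
force: [-0.7, -1.1, -0.7]
opening: 0.6
grasp_force: 0.0
time: 14.05
ee_pos: [235.7, 396.0, 384.2]
tool_rot: [[0.195, 0.981, 0.0], [0.981, -0.195, -0.0], [-0.0, 0.0, -1.0]]
force: [0.3, 0.4, 0.0]
opening: 0.4
grasp_force: 0.0
1.6 [355.3701177  160.29213948] [278.33586611 322.02502147]
1.7 [364.30561381 161.58624888] [268.74714549 321.2952906 ]
1.8 [373.12146294 163.56349012] [259.29750802 319.60265648]
1.9 [381.75438668 166.21585893] [250.08985611 316.96670461]
```

View pics/ab3.png

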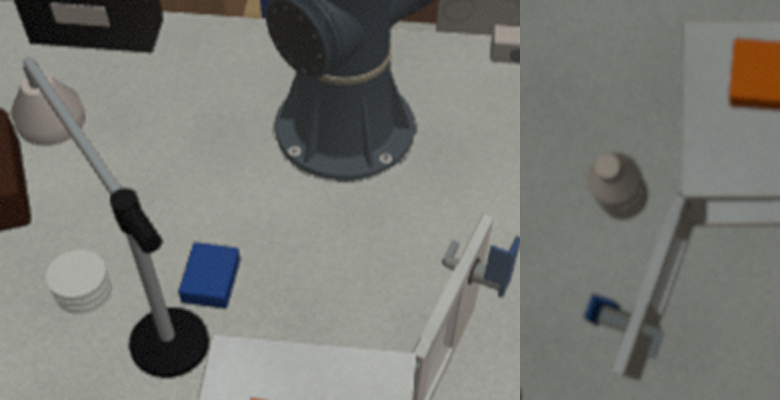

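The door's free edge is at about (383,168) in the scene view and (251,316) in the top view. Both match 1.9 rad, its stop. The paddle is upright, the lamp arm is clear and the gripper is away from everything.

```bash
python3 -c "
from bench import manip
print(manip.hand_in())"
```

```text
the job is handed in; nothing more can be done
None
```

The job is handed in: the lamp arm is swung to about 2.2 rad, then the door was unlatched and left open at about 1.9 rad (its stop), with no bystander seen to move; the hand-in returned no verdict.

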